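Seat the ceramic blank in the test cell's slide

TASK

Take the white ceramic disc off its little stand, lay it flat on the open end of the loading slide's plate, then slide it along the plate between the two guides, without lifting it there, until it drops fully home and flat in the shallow round pocket, and let go of it. Be gentle: the ceramic chips if it is pressed against the slide with more than about 20 N. Leave the brass ring, the bottle and the meter where they are.

Things in the scene. Friction and masses are not known exactly. Their poses are not given: they have to be found in the camera images.
- disc: plain white ceramic disc, 50 mm across, 12 mm thick, 55 to 110 g; origin at the centre of its underside, z along its axis. Starts lying on the stand, overhanging its post. Hold it across the rim with the fingertips 3 mm or more above its underside, so that they do not strike the plate when it is laid down. Pressed on the slide with more than 20 N it chips.
- stand: fixed stand: white round foot 84 mm across and 10 mm high, steel post 32 mm across, flat top at z = 45 mm above its origin; origin at the centre of the foot's underside.
- bed: loading slide, fixed to the bench: dark steel bed 210 mm long (x), 102 mm wide (y), origin at the centre of its underside, x along the slide from the open end (-x) to the guided end (+x). On it a clamped aluminium plate 80 mm wide, its flat top 24 mm above the origin, reaching at least from x = -105 to +74 mm; at the open end it may stick out up to 47 mm more.
- laying_spot (a point): point on the plate's top at the open end, at x = -75 mm, y = 0, z = 24 mm of the bed, where the disc is laid (anywhere on the bare plate at bed x below -45 mm will do). Axes as the bed's.
- guides (a point): point on the plate's top midway between the guides where they begin, at x = -15 mm, y = 0, z = 24 mm of the bed; axes as the bed's. Two straight steel guides, 10 mm high above the plate, run from here in +x for 117 mm, 52 mm apart. Two slanting wings of the same height lead in, opening to 68 mm apart at 30 mm before this point. An off-centre disc may catch on a wing: ease it sideways.
- pocket_range (a point): point on the plate's top, x = +37.5 mm of the bed, axes as the bed's. NOT the pocket: the pocket's centre lies on the centre line up to 24 mm before or beyond, differs each time, is not measured, and is found by feel or sight. Round, dark rubber floor, 53 mm wide, 5 mm deep; seated, the disc stands 7 mm proud and sliding (drag under 2 N) stops hard. Above 40 mm/s it may skip.
- flange_ring: brass flange ring lying loose on the bench, 84 mm across, hole 48 mm, 12 mm high; origin at the centre of its underside. Leave it alone.
- bottle: clear bottle with blue cap, 70 mm across, 160 mm high, standing loose; origin at the centre of its underside. Leave it alone.
- meter: black hand-held meter lying loose, 140 x 50 x 26 mm, long along its x; origin at the centre of its underside. Leave it alone.
Mind the look-alikes: they are no part of the job. There is more than one size of the disc; the job needs the largest.

How it is judged (in metres and radians):
On the way, in this order (a step that is already met when the one before it is completed fails the run):
1. the disc lies flat on the plate's open end (x of disc in the frame of bed between -0.14 and -0.045 m and y of disc in the frame of bed between -0.035 and 0.035 m and z of disc in the frame of bed between 0.022 and 0.0262 m and contact force between disc and bed above 0.1 N and angle between disc's own z axis and vertical below 0.06 rad), for 0.2 s.
2. the disc slides on the plate between the guides (x of disc in the frame of bed between -0.02 and 0.065 m and y of disc in the frame of bed between -0.01 and 0.01 m and z of disc in the frame of bed between 0.022 and 0.0262 m), for 0.1 s.
At the end, for the whole second after the job is handed in: The disc rests at the bottom of the pocket (underside 19 mm above the bed's underside, not above 20.3 mm), flat within 0.04 rad, at rest and released (x of disc in the frame of bed between 0.008 and 0.067 m and y of disc in the frame of bed between -0.005 and 0.005 m and z of disc in the frame of bed between 0.017 and 0.0203 m and angle between disc's own z axis and vertical below 0.04 rad and linear speed of disc below 0.01 m/s); the robot touches nothing.
It fails at once if the disc is pressed against the slide with more than 20 N (contact force between disc and bed above 20 N).
It fails at once if the disc is lifted more than 10 mm off the plate between the guides (x of disc in the frame of bed between -0.02 and 0.1 m and y of disc in the frame of bed between -0.045 and 0.045 m and z of disc in the frame of bed above 0.034 m).
It fails at once if the brass ring, the bottle or the meter is moved by more than 20 mm (distance of any of flange_ring, bottle, meter from where it was at the start of the episode above 0.02 m).
It also fails if it takes over 64 s, if anything falls off the work surface, if the arm or the gripper's body presses on something with over 40 N, if the wrist force passes 120 N, or if a joint passes its speed limit or range.

ROBOT

A 7-joint arm with a two-finger parallel gripper is mounted at the origin on the work surface. World frame = base frame: x ahead of the robot, y to its left, z up, the work surface at z = 0. Lengths are in mm, angles in rad, forces in N, time in s.
With the tool pointing down it reaches from about 400 to 875 mm from the base axis. Payload 4.4 kg.
Tool frame: the origin (TCP) lies between the finger pads; the fingertips stand ctrl.finger_overhang ahead of it and the grasp point (between the pads) lies 11 mm behind it (ctrl.finger_overhang is the distance from the TCP to the fingertips, in mm); z points along the fingers, y is the direction in which the jaws open and shut (so a half turn about z gives the same grasp; the last joint's range is limited). The gripper opens to 85 mm and grips with 20 to 120 N. Pads are 22 mm wide; open, the fingers measure 114 mm over their backs; the gripper's body (76 mm by 85 mm) begins 54 mm behind the grasp point. The pads swing forward as they close: fully open they stand 13 mm farther back than shut.
Start: joints at [1.102, 0.628, 0.038, 1.517, -0.027, 0.996, -0.02], TCP at [254.826, -597.981, 207.813] pointing down, gripper open.
Joint ranges: [-3.06, 3.06], [-0.37, 2.12], [-1.25, 1.32], [0.18, 2.47], [-1.1, 4.24], [0.23, 1.98], [-2.94, 2.94]. Speed limits (rad/s): [2.57, 2.57, 3.14, 3.14, 3.14, 3.14, 3.14].

INTERFACE

Orientations are given as [roll, pitch, yaw] about the fixed x, y, z axes, in that order (R = Rz(yaw) Ry(pitch) Rx(roll)).
In Python, from cell import ctrl gives the robot as it stands. The module is installed in compiled form; this text tells all that it offers.
- The arm moves only by the tool step_arm, never from a script. Its argument "deltas" is a list that holds one entry, the list of rows, each a list of 7 numbers: the opening, from 0 (shut) to 1 (fully open), then the shift along the world's x, y, z in mm, then the turn, a rotation vector about the world's x, y, z in rad. In form: [[[grip, tx, ty, tz, rx, ry, rz], ...]]. A call has 1 to 10 rows; each row shifts and turns the commanded pose from where the row before left it; what a row does not reach is not made up. A row lasts 1/12 s, in which the tool goes at most 41.7 mm and 7.16 degrees, less where a joint would pass 70% of its speed; a pose out of reach is approached as far as the arm can. A call is refused whole if a number of a shift passes 41.7 or a number of a turn 0.125, either way. A call with a gripper value outside its range is refused whole. The fingers move at their own pace and stop on an object; the grip force is fixed at half the most. Time passes only in rows, so rows that do not move let the fingers close. It gives the time, the measured TCP pose, the force and the opening at its end, in the units of the state.
- ctrl.read_state(): the state, without advancing time (a new reading comes with each control period).
- ctrl.get_image(name): name is "scene" or "top" or "wrist"; returns (picture, depth): 420x560x3 uint8, red, green, blue; 420x560 float32, mm along the optical axis (not along the pixel's ray), 0 where there is no reading.
- ctrl.camera_info(name): a dict with "intrinsics" (3x3 intrinsics, pixels), "rvec" (rotation vector, rad) and "tvec" (3), from world to camera coordinates, as OpenCV has them. Camera axes: x right, y down, z forward; pixel columns grow to the right and rows downward; lengths in mm; the calibration is good to about 2 mm. A picture is of the moment at which its call begins: read the wrist's pose just before it. camera_info takes no time and is no camera call; for the wrist camera it gives the pose at the moment of the call.
- ctrl.finish_job(): hands the job in, once; it reports no verdict.
The state is a dict: "clock": time; "qpos": joint angles; "qd": joint speeds; "tau": joint torques, N m; "eef_pos": TCP position; "tool_rot": TCP orientation; "force": force on the tool from outside, world axes, zero at the start; "torque": the same for the moment, N m; "width": finger opening in mm.
Only numpy, scipy, OpenCV 4.12 (cv2) and the standard library are available. Lean on these libraries where they do the work, as an engineer would, in place of code of your own. Each camera call takes 0.05 s, during which the arm holds its last target.

## Working session

There is one attempt and no reset: what is moved stays moved. The work goes in short steps, Python scripts to look and compute and a tool call to move; the robot and the scene stay as the last step left them, time stands still between calls to the robot, and variables do not carry over. Pictures are saved under pics/ and viewed, and the job is handed in when it is done.

Besides the shell and the picture viewer there is one more tool, called after ">>>" as name(argument=value, ...), one argument or row to a line, values as JSON. step_arm: Moves the arm, as the interface text tells. Its arguments: {"type":"object","properties":{"deltas":{"type":"array"}},"required":["deltas"]}

```bash
mkdir -p pics
python3 - <<'E'
from cell import ctrl
import cv2
s=ctrl.read_state(); print(s, ctrl.finger_overhang)
for n in ["scene","top","wrist"]:
    im,d=ctrl.get_image(n); cv2.imwrite(f"pics/{n}0.png",im[:,:,::-1]); 
    import numpy as np
    np.save(f"pics/{n}0.npy",d)
    c=ctrl.camera_info(n); print(n,c)
E
```

```text
{'clock': 0.0, 'qpos': array([ 1.10218092,  0.62932586,  0.03841789,  1.51836604, -0.02699311,
        0.99626336, -0.01997626]), 'qd': array([ 0.00055219, -0.00192072,  0.00012004,  0.00053822,  0.00110753,
        0.00222487,  0.00018729]), 'tau': array([ 9.73326351e-04, -5.63389850e+01,  1.22686554e+00, -1.93441683e+01,
        1.11766104e-02,  1.07945694e-02,  5.45284649e-05]), 'eef_pos': array([ 254.58807424, -597.35727662,  206.90242808]), 'tool_rot': array([-3.13974735e+00,  1.46536881e-05,  4.02862422e-01]), 'force': array([ 0.4806377 , -0.49903265,  0.68340143]), 'torque': array([ 0.01984405,  0.03503194, -0.00767285]), 'width': 85.65572338342457} 8.0
scene {'intrinsics': array([[407.64677128,   0.        , 277.83014242],
       [  0.        , 407.64677128, 210.58101919],
       [  0.        ,   0.        ,   1.        ]]), 'rvec': array([ 2.3489662 ,  0.89340604, -0.31711119]), 'tvec': array([-398.17040169, -249.54685747, 1004.42780211])}
top {'intrinsics': array([[508.31604758,   0.        , 282.72642243],
       [  0.        , 508.31604758, 217.58413741],
       [  0.        ,   0.        ,   1.        ]]), 'rvec': array([ 2.17763284, -2.18154781,  0.1046204 ]), 'tvec': array([ -9.09229493, 539.85286802, 939.95719671])}
wrist {'intrinsics': array([[291.18335523,   0.        , 279.50730265],
       [  0.        , 291.18335523, 202.97312238],
       [  0.        ,   0.        ,   1.        ]]), 'rvec': array([-2.43367913,  1.60821973,  0.21252096]), 'tvec': array([-648.76324998,  -34.26544471,  379.28508303])}
```

View pics/scene0.png

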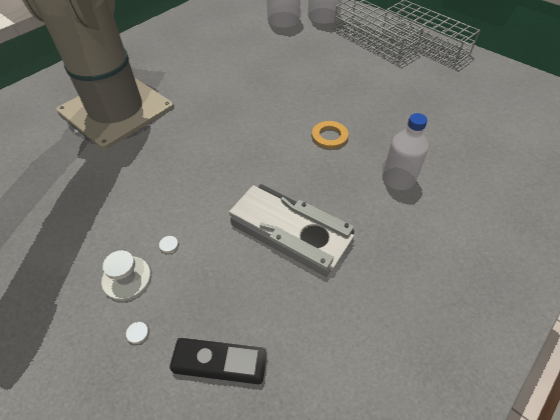

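View pics/top0.png

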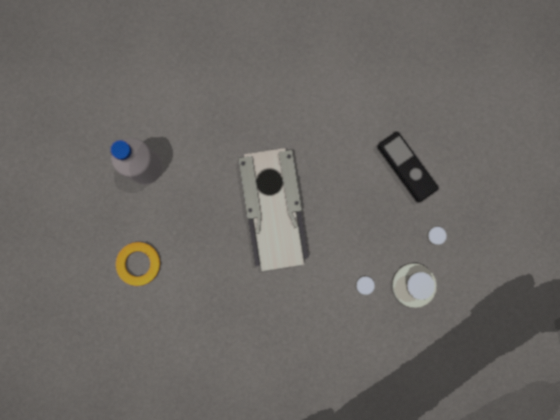

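View pics/wrist0.png

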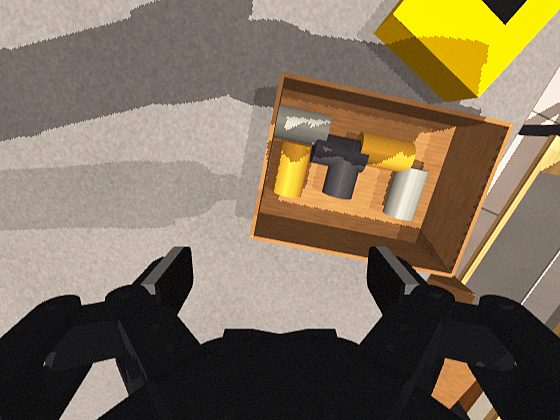

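The top view shows the stand with the disc at about (421,286). Two smaller discs lie on the bench at (366,286) and (438,236). The slide's open end is near (282,265), with its pocket near (269,182). Next I'll measure these.

```bash
cat > h.py <<'E'
import numpy as np, cv2
def cam(c):
    R,_=cv2.Rodrigues(np.array(c["rvec"])); return c["intrinsics"],R,np.array(c["tvec"])
def ray(c,uv,z):
    K,R,t=cam(c); uv=np.atleast_2d(uv).astype(float)
    d=np.c_[uv,np.ones(len(uv))]@np.linalg.inv(K).T@R; o=-R.T@t
    return o+d*((z-o[2])/d[:,2])[:,None]
def cloud(c,d):
    K,R,t=cam(c); v,u=np.indices(d.shape)
    p=np.stack([(u-K[0,2])/K[0,0]*d,(v-K[1,2])/K[1,1]*d,d],-1)
    return (p-t)@R
E
python3 - <<'E'
from cell import ctrl
from h import *
c=ctrl.camera_info("top"); im=cv2.imread("pics/top0.png"); d=np.load("pics/top0.npy")
P=cloud(c,d)
print("heights bench",np.median(P[300:340,200:260,2]), "disc",P[286,421],"foot",P[300,405],"pocket",P[182,269],"plate",P[240,278],"guide",P[190,249])
hsv=cv2.cvtColor(im,cv2.COLOR_BGR2HSV)
print(im[286,421],im[300,400],im[286,366],im[240,278],im[190,249],im[182,269],im[60,60])
big=cv2.resize(im[120:320,220:460],None,fx=3.3,fy=3,interpolation=cv2.INTER_CUBIC); cv2.imwrite("pics/crop.png",big)
E
```

```text
heights bench 0.8326345021969304 disc [ 411.96693882 -260.49764167   56.08230021] foot [ 383.60657376 -241.91538105   10.91288925] pocket [608.10081944  15.99023835  23.50193889] plate [497.3849746   -1.0427927   23.03701367] guide [591.02989131  53.38414407  35.37691378]
[185 178 173] [154 164 161] [191 180 175] [167 177 177] [132 140 141] [31 31 34] [ 97  99 103]
```

View pics/crop.png

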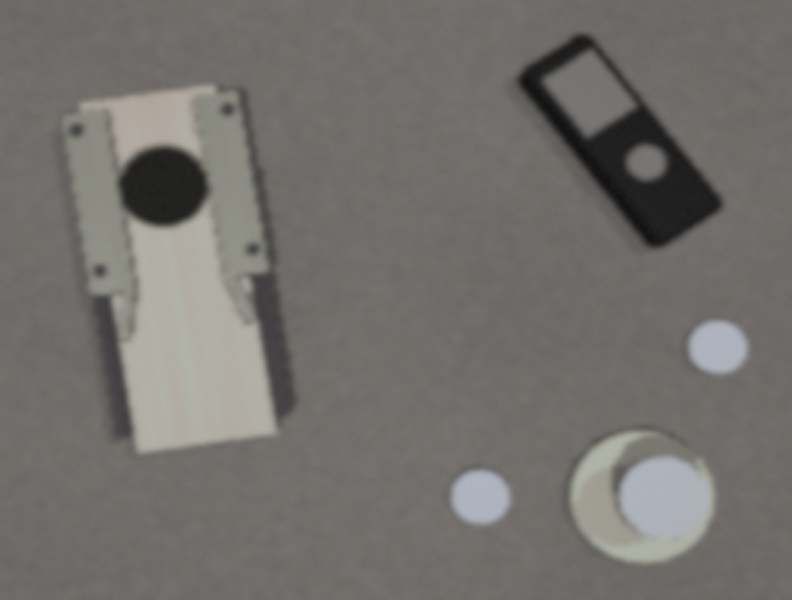

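Run:
```python
from cell import ctrl
from h import *
for n,roi in (("top",[(340,200,460,320)]),("scene",[(90,220,200,360)])):
    c=ctrl.camera_info(n); im=cv2.imread(f"pics/{n}0.png").astype(int)
    m=((im[...,0]-im[...,2]>4)&(im.sum(2)>450)).astype(np.uint8)
    x0,y0,x1,y1=roi[0]; mm=np.zeros_like(m); mm[y0:y1,x0:x1]=m[y0:y1,x0:x1]
    cs,_=cv2.findContours(mm,cv2.RETR_EXTERNAL,cv2.CHAIN_APPROX_NONE)
    for k in cs:
        if cv2.contourArea(k)<60: continue
        for z in (12,57):
            p=ray(c,k[:,0,:],z); (cc,r)=cv2.minEnclosingCircle(p[:,:2].astype(np.float32))
            e=cv2.fitEllipse(p[:,:2].astype(np.float32)); print(n,z,np.round(cc,1),r,np.round(e[0],1),np.round(e[1],1),k[:,0].mean(0))
# slide in both
for n,roi in (("top",(225,140,315,280)),("scene",(220,170,370,280))):
    c=ctrl.camera_info(n); im=cv2.imread(f"pics/{n}0.png").astype(int)
    x0,y0,x1,y1=roi; g=im.sum(2)
    mm=np.zeros(g.shape,np.uint8); mm[y0:y1,x0:x1]=(g[y0:y1,x0:x1]<170)
    cs,_=cv2.findContours(mm,cv2.RETR_EXTERNAL,cv2.CHAIN_APPROX_NONE)
    for k in cs:
        if cv2.contourArea(k)<80: continue
        for z in (19,24):
            p=ray(c,k[:,0,:],z)[:,:2].astype(np.float32); e=cv2.fitEllipse(p); print(n,"dark",z,np.round(e[0],1),np.round(e[1],1),k[:,0].mean(0))
    
c=ctrl.camera_info("top"); im=cv2.imread("pics/top0.png").astype(int)
# plate edges per row in top
for v in list(range(150,272,6)):
    g=im[v,230:320].sum(1); print(v," ".join(str(x//3) for x in g[::2]))
```

```text
top 12 [ 411.7 -166.5] 16.44704818725586 [ 411.7 -166.3] [30.9 31.4] [365.04166667 285.10416667]
top 57 [ 413.7 -158.9] 15.685681343078613 [ 413.7 -158.8] [29.5 30. ] [365.04166667 285.10416667]
top 12 [ 411.3 -272. ] 25.1469783782959 [ 411.1 -272. ] [48.2 48.4] [420.51388889 285.41666667]
top 57 [ 413.3 -259.6] 23.982845306396484 [ 413.1 -259.5] [46.  46.2] [420.51388889 285.41666667]
top 12 [ 506.4 -306.3] 16.380512237548828 [ 506.6 -306.2] [30.9 31.3] [437.04347826 235.32608696]
top 57 [ 504.  -292.3] 15.622175216674805 [ 504.2 -292.2] [29.5 29.9] [437.04347826 235.32608696]
scene 12 [ 508.6 -306.5] 16.463314056396484 [ 510.6 -304.8] [24.3 32. ] [137.33333333 331.13333333]
scene 57 [ 532.5 -308.5] 15.282249450683594 [ 534.4 -306.9] [22.5 29.7] [137.33333333 331.13333333]
top dark 19 [609.6  16. ] [45.4 46.5] [269.01470588 181.80882353]
top dark 24 [608.8  15.9] [45.2 46.2] [269.01470588 181.80882353]
scene dark 19 [608.6  26.9] [25.5 47.2] [316.68421053 233.24561404]
scene dark 24 [610.5  24. ] [25.3 46.8] [316.68421053 233.24561404]
150 107 108 109 109 107 109 110 108 108 110 108
[... 2979 characters left out ...]
 111 110 108 108 109 107 101 89 72 66 105 167 173 174 173 174 173 171 171 173 174 174 172 173 172 171 171 171 172 173 173 165 106 70 67 73 98 109 110 110 110
258 109 108 108 109 110 110 108 108 108 111 107 95 79 69 73 148 172 174 173 172 173 172 169 172 172 174 173 172 172 170 171 171 171 173 173 171 143 79 86 104 111 109 110 111 109
264 108 109 109 111 112 112 110 110 109 110 110 101 85 73 71 121 167 172 174 171 173 172 170 170 173 173 172 170 171 169 168 169 168 164 161 157 146 122 110 109 111 111 109 107 110
270 110 109 110 109 110 109 108 109 111 111 108 109 110 112 104 108 144 145 136 128 119 117 112 110 108 107 109 110 109 110 111 108 105 109 111 111 110 110 110 109 109 111 114 110 111
```

Run:
```python
from cell import ctrl
from h import *
c=ctrl.camera_info("top"); g=cv2.imread("pics/top0.png").astype(float).mean(2)
def cross(v,a,b,th):
    r=g[v,a:b]; i=np.where((r[:-1]-th)*(r[1:]-th)<0)[0]; return [a+k+(th-r[k])/(r[k+1]-r[k]) for k in i]
L=[];Rr=[]
for v in range(234,258,2):
    x=cross(v,245,312,125); L.append((x[0],v)); Rr.append((x[-1],v))
L=ray(c,L,24)[:,:2];Rr=ray(c,Rr,24)[:,:2]
def fit(p):
    vx,vy,x,y=cv2.fitLine(p.astype(np.float32),cv2.DIST_HUBER,0,.01,.01).ravel(); 
    s=np.sign(vx); return np.array([vx*s,vy*s]),np.array([x,y])
for p in (L,Rr):
    d,q=fit(p); print("edge",d,np.degrees(np.arctan2(d[1],d[0])),q, np.abs((p-q)@[-d[1],d[0]]).max())
dl,ql=fit(L);dr,qr=fit(Rr); d=(dl+dr); d/=np.linalg.norm(d); n=np.array([-d[1],d[0]])
print("width",(ql-qr)@n,"mid",(ql+qr)/2, "yaw",np.arctan2(d[1],d[0]))
mid=(ql+qr)/2; 
pk=np.array([608.8,15.9]); print("pocket off line",(pk-mid)@n,(pk-mid)@d)
# line angle from mid to pocket
w=pk-(mid); print(np.arctan2(w[1],w[0]))
# guide inner edges at z=34 : upper-left etc
gi=[]
for v in range(196,208,2): print(v,cross(v,240,312,155))
# along centerline profile at z=24
o=mid
K,R,t=cam(c)
def proj(P): return cv2.projectPoints(np.array(P,float),R,t,K,None)[0][:,0]
s=np.arange(-120,200,4); P=np.c_[o+s[:,None]*d,np.full(len(s),24)]
for off in (0,15):
    uv=proj(P+np.r_[n*off,0]); val=cv2.remap(g.astype(np.float32),uv[:,0:1].astype(np.float32),uv[:,1:2].astype(np.float32),1).ravel()
    print([(int(a),int(b)) for a,b in zip(s,val)])
```

```text
edge [0.9891093  0.14718299] 8.463711 [484.59833   37.253162] 0.21214859404577646
edge [0.9885399  0.15096009] 8.682569 [488.21686 -43.37333] 0.19876343328772275
width 80.26503 mid [486.4076     -3.0600834] yaw 0.14962952
pocket off line 0.5029728919251796 123.85125669919981
0.1536906093331609
196 [np.float64(259.17391304347825), np.float64(266.3333333333333), np.float64(283.86046511627904)]
198 [np.float64(259.8333333333333), np.float64(284.1219512195122)]
200 [np.float64(260.156862745098), np.float64(284.8918918918919)]
202 [np.float64(260.1041666666667), np.float64(284.7826086956522)]
204 [np.float64(260.4), np.float64(285.05263157894734)]
206 [np.float64(261.0869565217391), np.float64(285.8)]
[(-120, 111), (-116, 111), (-112, 109), (-108, 108), (-104, 108), (-100, 110), (-96, 111), (-92, 109), (-88, 109), (-84, 110), (-80, 111), (-76, 109), (-72, 109), (-68, 111), (-64, 110), (-60, 109), (-56, 109), (-52, 108), (-48, 109), (-44, 111), (-40, 151), (-36, 171), (-32, 172), (-28, 172), (-24, 173), (-20, 173), (-16, 172), (-12, 174), (-8, 173), (-4, 173), (0, 173), (4, 173), (8, 173),
[... 755 characters left out ...]
48, 109), (-44, 110), (-40, 153), (-36, 170), (-32, 170), (-28, 170), (-24, 170), (-20, 170), (-16, 171), (-12, 171), (-8, 171), (-4, 171), (0, 171), (4, 172), (8, 171), (12, 171), (16, 171), (20, 172), (24, 172), (28, 171), (32, 172), (36, 172), (40, 172), (44, 172), (48, 172), (52, 172), (56, 172), (60, 172), (64, 172), (68, 172), (72, 172), (76, 172), (80, 172), (84, 172), (88, 172), (92, 172), (96, 172), (100, 152), (104, 78), (108, 36), (112, 34), (116, 33), (120, 34), (124, 33), (128, 33), (132, 32), (136, 31), (140, 41), (144, 91), (148, 149), (152, 169), (156, 169), (160, 169), (164, 169), (168, 169), (172, 168), (176, 167), (180, 166), (184, 139), (188, 110), (192, 107), (196, 107)]
```

Run:
```python
from cell import ctrl
from h import *
c=ctrl.camera_info("top"); d=np.load("pics/top0.npy"); P=cloud(c,d)
mid=np.array([486.4,-3.06]); a=.1505; e=np.array([np.cos(a),np.sin(a)]); n=np.array([-e[1],e[0]])
q=P[...,:2]-mid; s=q@e; t=q@n; z=P[...,2]
m=(abs(t)<60)&(s>-70)&(s<200)&(z>29)&(d>0)
for lo in range(0,200,5):
    k=m&(s>=lo)&(s<lo+5)
    tt=t[k]; L=tt[tt>0]; Rr=tt[tt<0]
    print(lo,len(L),len(Rr),(L.min().round(1),L.max().round(1)) if len(L) else None,(Rr.min().round(1),Rr.max().round(1)) if len(Rr) else None)
for nm in ("bed",):
    k=(d>0)&(z>6)&(z<20)&(abs(t)<65)&(s>-80)&(s<210); print(s[k].min(),s[k].max(),t[k].min(),t[k].max())
uv=[(258,232),(294,226)]
pp=ray(c,uv,34)[:,:2]-mid; print(pp@e,pp@n)
```

```text
0 0 0 None None
5 0 0 None None
10 0 0 None None
15 0 0 None None
20 0 1 None (np.float64(-10.9), np.float64(-10.9))
25 1 0 (np.float64(35.4), np.float64(35.4)) None
30 8 8 (np.float64(34.6), np.float64(38.8)) (np.float64(-38.7), np.float64(-33.1))
35 9 11 (np.float64(32.2), np.float64(38.3)) (np.float64(-37.7), np.float64(-31.9))
40 11 8 (np.float64(31.2), np.float64(37.5)) (np.float64(-36.4), np.float64(-30.8))
45 10 11 (np.float64(30.4), np.float64(44.5)) (np.float64(-35.3), np.float64(-28.3))
50 7 9 (np.float64(29.6), np.float64(33.9)) (np.float64(-38.7), np.float64(-27.2))
55 15 13 (np.float64(27.2), np.float64(49.7)) (np.float64(-39.5), np.float64(-26.0))
60 38 34 (np.float64(19.3), np.float64(51.2)) (np.float64(-49.8), np.float64(-22.8))
65 32 38 (np.float64(27.3), np.float64(50.8)) (np.float64(-50.4), np.float64(-25.5))
70 38 34 (np.float64(26.8), np.float64(51.6)) (np.float64(-49.2), np.float64(-26.0))
75 37 37 (np.float64(9.6), np.float64(51.2)) (np.float64(-50.1), np.float64(-25.4))
80 36 33 (np.float64(3.2), np.float64(50.4)) (np.float64(-50.2), np.float64(-25.5))
85 35 3
[... 1155 characters left out ...]
np.float64(-49.9), np.float64(-25.2))
155 37 33 (np.float64(18.6), np.float64(50.8)) (np.float64(-49.1), np.float64(-25.6))
160 36 42 (np.float64(26.8), np.float64(51.5)) (np.float64(-49.8), np.float64(-9.2))
165 34 29 (np.float64(20.6), np.float64(51.4)) (np.float64(-48.7), np.float64(-25.1))
170 35 35 (np.float64(17.9), np.float64(50.4)) (np.float64(-49.6), np.float64(-26.1))
175 10 13 (np.float64(26.9), np.float64(49.8)) (np.float64(-49.8), np.float64(-26.7))
180 1 0 (np.float64(16.5), np.float64(16.5)) None
185 0 0 None None
190 0 0 None None
195 0 0 None None
-39.52622068553517 205.65205780954997 -52.389041700559616 60.20436760183624
[31.15098239 32.06361196] [ 35.12318516 -33.20346372]
```

>>> step_arm(
  deltas=[
    [[1, 15.8, 33.8, -4, 0, 0, 0.12], [1, 15.8, 33.8, -4, 0, 0, 0.12], [1, 15.8, 33.8, -4, 0, 0, 0.12], [1, 15.8, 33.8, -4, 0, 0, 0.12], [1, 15.8, 33.8, -4, 0, 0, 0.12], [1, 15.8, 33.8, -4, 0, 0, 0.12], [1, 15.8, 33.8, -4, 0, 0, 0.12], [1, 15.8, 33.8, -4, 0, 0, 0.12], [1, 15.8, 33.8, -4, 0, 0, 0.12], [1, 0, 0, 0, 0, 0, 0.12]],
  ],
)

```text
clock: 0.98
eef_pos: [400.6, -285.1, 171.5]
tool_rot: [3.14, -0.005, 1.62]
force: [-0.8, 0.6, 0.3]
width: 85.6
```

>>> step_arm(
  deltas=[
    [[1, 8, 17, -10, 0, 0, 0.118], [1, 8, 17, -8, 0, 0, 0], [1, 0, 0, 0, 0, 0, 0], [1, 0, 0, 0, 0, 0, 0], [1, 0, 0, 0, 0, 0, 0]],
  ],
)

```text
clock: 1.4
eef_pos: [412.8, -260.6, 153.9]
tool_rot: [-3.141, 0.001, 1.72]
force: [-0.4, 0.2, -0.2]
width: 85.0
```

Run:
```python
from cell import ctrl
from h import *
s=ctrl.read_state(); print({k:np.round(s[k],3) for k in("clock","qpos","eef_pos","tool_rot","force","width")})
c=ctrl.camera_info("wrist"); im,d=ctrl.get_image("wrist"); cv2.imwrite("pics/w1.png",im[:,:,::-1]); np.savez("pics/w1.npz",d=d,**c)
```

```text
{'clock': np.float64(1.4), 'qpos': array([ 0.733,  0.494, -0.324,  2.011,  0.245,  0.673,  0.402]), 'eef_pos': array([ 412.751, -260.559,  153.879]), 'tool_rot': array([-3.141e+00,  1.000e-03,  1.720e+00]), 'force': array([-0.443,  0.221, -0.16 ]), 'width': np.float64(85.022)}
```

View pics/w1.png

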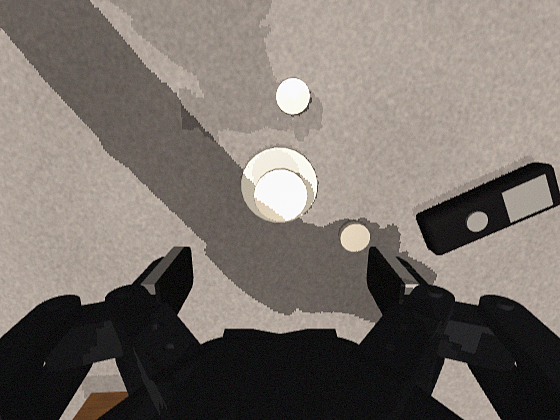

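The wrist view shows the disc at about (281,196) on its cream foot, between the two small discs at (293,96) and (355,237). Now I'll locate it with the depth data.

Run:
```python
from h import *
f=np.load("pics/w1.npz"); c={k:f[k] for k in("intrinsics","rvec","tvec")}; d=f["d"]; P=cloud(c,d)
K,R,t=cam(c); print("campos",-R.T@t)
m=((P[...,2]>49)&(P[...,2]<65)&(d>0)).astype(np.uint8); m[250:]=0; m[:140]=0; m[:,:230]=0;m[:,340:]=0
print(np.median(P[m>0][:,2]))
cs,_=cv2.findContours(m,cv2.RETR_EXTERNAL,cv2.CHAIN_APPROX_NONE); k=max(cs,key=cv2.contourArea)
p=ray(c,k[:,0,:],57)[:,:2].astype(np.float32); print(cv2.fitEllipse(p),cv2.minEnclosingCircle(p), k[:,0].mean(0))
im=cv2.imread("pics/w1.png").astype(int); m2=(abs(P[...,2]-10)<5).astype(np.uint8);m2[250:]=0;m2[:140]=0
cs,_=cv2.findContours(m2,cv2.RETR_EXTERNAL,cv2.CHAIN_APPROX_NONE); k=max(cs,key=cv2.contourArea)
p=ray(c,k[:,0,:],10)[:,:2].astype(np.float32); print("foot",cv2.minEnclosingCircle(p))
```

```text
campos [ 402.5455404  -195.78556187  321.23777906]
58.18122280874689
((412.3194885253906, -257.6610412597656), (48.650428771972656, 50.08964538574219), 8.311397552490234) ((412.28167724609375, -257.611328125), 25.4340763092041) [280.07432432 193.96621622]
foot ((410.9911804199219, -258.47906494140625), 41.843345642089844)
```

>>> step_arm(
  deltas=[
    [[0.68, -0.3, 1, -30, 0, 0, 0], [0.68, 0, 0, -14, 0, 0, 0], [0.68, 0, 0, 0, 0, 0, 0], [0.68, 0, 0, 0, 0, 0, 0], [0.68, 0, 0, 0, 0, 0, 0]],
  ],
)

```text
clock: 1.87
eef_pos: [413.2, -259.7, 110.6]
tool_rot: [3.141, 0.001, 1.72]
force: [0.3, -0.1, 0.1]
width: 58.0
```

Run:
```python
from cell import ctrl
from h import *
s=ctrl.read_state(); print({k:np.round(s[k],3) for k in("clock","eef_pos","tool_rot","force","width")}, ctrl.finger_overhang)
c=ctrl.camera_info("wrist"); im,d=ctrl.get_image("wrist"); cv2.imwrite("pics/w2.png",im[:,:,::-1]); np.savez("pics/w2.npz",d=d,**c)
for f,e,w in (("w1",[412.75,-260.56,153.88],85),("w2",s["eef_pos"],s["width"])):
    g=np.load(f"pics/{f}.npz"); cc={k:g[k] for k in("intrinsics","rvec","tvec")}; P=cloud(cc,g["d"])
    b=cv2.imread(f"pics/{f}.png").max(2)
    for sl in ((slice(230,320),slice(120,250)),(slice(230,320),slice(330,430))):
        q=P[sl].reshape(-1,3)-e; q=q[(q[:,2]>-40)&(q[:,2]<60)&(g["d"][sl].ravel()>0)&(np.hypot(q[:,0],q[:,1])<70)]
        # only points within 15mm of the finger plane
        q=q[(abs(q[:,1])<25)&(abs(q[:,0])>20)]
        if len(q): print(f,w,len(q),np.percentile(q[:,2],[0,1,5,20,50]).round(1),q[q[:,2]<np.percentile(q[:,2],10)].mean(0).round(1))
```

```text
{'clock': np.float64(1.867), 'eef_pos': array([ 413.169, -259.651,  110.633]), 'tool_rot': array([3.141e+00, 1.000e-03, 1.720e+00]), 'force': array([ 0.291, -0.076,  0.115]), 'width': np.float64(58.049)} 8.0
w1 85 1158 [37.  38.6 40.5 44.9 51.4] [-43.1  -5.2  40.4]
w1 85 1161 [36.9 38.6 40.6 45.1 51.2] [41.6  7.8 40.4]
w2 58.04933693835821 1257 [29.3 30.5 33.5 39.6 48.1] [-30.6  -1.4  33.2]
w2 58.04933693835821 1256 [29.  30.8 33.9 39.5 48.1] [28.4  7.1 33.4]
```

View pics/w2.png

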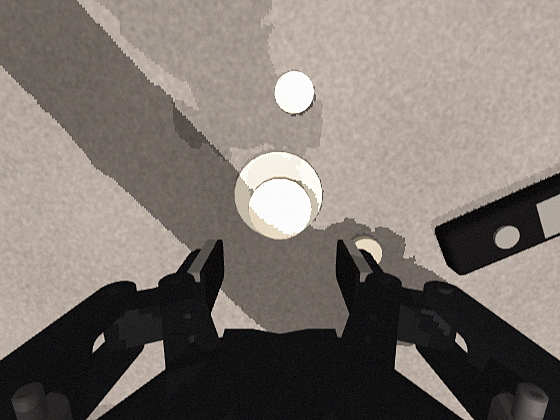

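Run:
```python
from h import *
g=np.load("pics/w2.npz"); c={k:g[k] for k in("intrinsics","rvec","tvec")}; K,R,t=cam(c); d=g["d"]
T=np.array([413.2,-259.7,110.6]); e=np.array([.9887,.15,0]); n=np.array([-.15,.9887,0])
for z in (-8,0,5,11,20,30):
    for sgn in(-1,1):
        q=T+e*29*sgn+n*11+[0,0,z]; print(z,sgn,cv2.projectPoints(q[None],R,t,K,None)[0].ravel().round(0), (R@q+t)[2].round(0))
P=cloud(c,d)
for v in range(236,310,6):
    print(v,[(u,np.round([(P[v,u]-T)@e,(P[v,u]-T)@n,P[v,u,2]-T[2]],0).astype(int).tolist()) for u in range(190,226,7)])
```

```text
-8 -1 [234. 215.] 184.0
-8 1 [326. 215.] 184.0
0 -1 [232. 219.] 176.0
0 1 [328. 219.] 176.0
5 -1 [231. 221.] 171.0
5 1 [330. 221.] 171.0
11 -1 [229. 225.] 165.0
11 1 [332. 225.] 165.0
20 -1 [227. 230.] 156.0
20 1 [334. 230.] 157.0
30 -1 [223. 237.] 147.0
30 1 [338. 237.] 147.0
236 [(190, [-92, -43, -110]), (197, [-84, -43, -110]), (204, [-77, -43, -109]), (211, [-70, -44, -111]), (218, [-63, -43, -109]), (225, [-56, -43, -109])]
242 [(190, [-92, -50, -110]), (197, [-85, -49, -109]), (204, [-77, -49, -108]), (211, [-33, 12, 38]), (218, [-30, 12, 38]), (225, [-56, -50, -110])]
248 [(190, [-92, -56, -109]), (197, [-85, -56, -110]), (204, [-35, 12, 45]), (211, [-32, 11, 44]), (218, [-30, 9, 39]), (225, [-56, -56, -109])]
254 [(190, [-42, 8, 43]), (197, [-39, 8, 43]), (204, [-33, 12, 51]), (211, [-30, 12, 52]), (218, [-30, 7, 41]), (225, [-57, -63, -109])]
260 [(190, [-41, 7, 48]), (197, [-35, 12, 57]), (204, [-32, 12, 57]), (211, [-30, 10, 54]), (218, [-30, 4, 41]), (225, [-57, -70, -111])]
266 [(190, [-36, 12, 63]), (197, [-33, 12, 63]), (204, [-31, 12, 62]), (211, [-30, 8, 55]), (218, 
[... 328 characters left out ...]
-32, 13, 77]), (197, [-32, 8, 69]), (204, [-30, 6, 67]), (211, [-30, 0, 56]), (218, [-30, -7, 44]), (225, [-59, -98, -110])]
290 [(190, [-30, 13, 82]), (197, [-28, 13, 81]), (204, [-30, 4, 67]), (211, [-30, -2, 58]), (218, [-30, -10, 45]), (225, [-59, -105, -109])]
296 [(190, [-27, 18, 92]), (197, [-25, 18, 93]), (204, [-30, 1, 66]), (211, [-30, -4, 58]), (218, [-67, -112, -109]), (225, [-59, -112, -109])]
302 [(190, [-26, 18, 95]), (197, [-24, 18, 96]), (204, [-22, 18, 96]), (211, [-30, -7, 59]), (218, [-67, -119, -109]), (225, [-60, -119, -109])]
308 [(190, [-25, 18, 99]), (197, [-23, 18, 98]), (204, [-21, 18, 99]), (211, [-30, -10, 59]), (218, [-68, -127, -110]), (225, [-60, -127, -109])]
```

The wrist depth puts the fingertips about 33 mm above where the stated 8 mm overhang would have them. I'll check this from another camera before descending.

Run:
```python
from cell import ctrl
from h import *
s=ctrl.read_state(); T=s["eef_pos"]; print(T,s["width"])
c=ctrl.camera_info("scene"); im,d=ctrl.get_image("scene"); np.savez("pics/s2.npz",d=d,**c)
im=im[:,:,::-1].copy(); cv2.imwrite("pics/s2raw.png",im)
K,R,t=cam(c); a=.1505; e=np.array([np.cos(a),np.sin(a),0]); n=np.array([-e[1],e[0],0])
u0,v0=20,150; big=cv2.resize(im[v0:v0+170,u0:u0+210],None,fx=3.5,fy=3.5,interpolation=cv2.INTER_CUBIC)
for z,col in ((-8,(0,0,255)),(0,(0,255,0)),(33,(255,0,0))):
    for sg in(-1,1):
        uv=cv2.projectPoints((T+e*29*sg+[0,0,z])[None],R,t,K,None)[0].ravel(); cv2.circle(big,tuple(((uv-[u0,v0])*3.5).astype(int)),4,col,-1)
cv2.imwrite("pics/s2.png",big)
P=cloud(c,d); q=P-T; k=(d>0)&(np.hypot(q[...,0],q[...,1])<80)&(P[...,2]>65)
print(np.percentile(q[k][:,2],[0,1,3,10]),k.sum())
```

```text
[ 413.39036024 -259.64704281  110.85844577] 57.884008682409146
[ 28.71569132  43.87981967  78.70029459 123.47738494] 12626
```

View pics/s2.png

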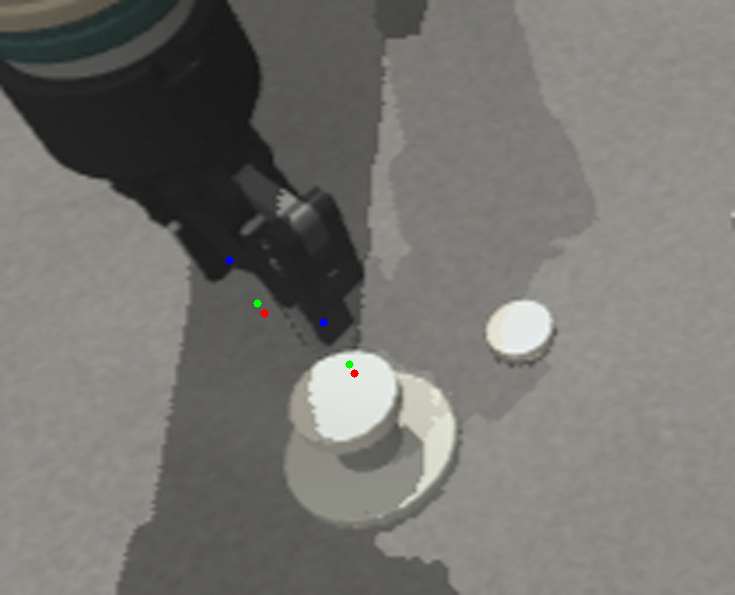

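The scene camera agrees: at this opening the real fingertips (blue marks) are about 29 mm above the TCP, not 8 mm below it. I'll trust the cameras. This descent is also clear if the interface text turns out to be right.

>>> step_arm(
  deltas=[
    [[0.88, -0.2, 0.8, 0, 0, 0, 0], [0.88, 0, 0, -15, 0, 0, 0], [0.88, 0, 0, -25, 0, 0, 0], [0.88, 0, 0, -20, 0, 0, 0], [0.88, 0, 0, -12, 0, 0, 0], [0.88, 0, 0, 0, 0, 0, 0], [0.88, 0, 0, 0, 0, 0, 0]],
  ],
)

```text
clock: 2.55
eef_pos: [412.6, -257.9, 37.9]
tool_rot: [-3.141, -0.0, 1.721]
force: [0.2, 0.2, -0.6]
width: 74.8
```

```bash
cat > side.py <<'E'
import sys
from cell import ctrl
from h import *
def snap(name,u0,v0,w,h,f,cn="scene"):
    c=ctrl.camera_info(cn); im,d=ctrl.get_image(cn); np.savez(f"pics/{name}.npz",d=d,im=im,**c)
    cv2.imwrite(f"pics/{name}.png",cv2.resize(im[v0:v0+h,u0:u0+w,::-1],None,fx=f,fy=f,interpolation=cv2.INTER_CUBIC))
    return c,im,d
E
python3 - <<'E'
from side import *
s=ctrl.read_state(); T=s["eef_pos"]; print(T,s["width"],s["force"])
snap("s3",20,150,210,170,3.5); 
c,im,d=snap("w3",0,0,560,420,1,"wrist")
P=cloud(c,d); q=P-T; e=np.array([.9887,.15]); n=np.array([-.15,.9887])
x=q[...,:2]@e; y=q[...,:2]@n
k=(d>0)&(abs(x)<45)&(abs(x)>30)&(abs(y)<14)&(q[...,2]>20)&(q[...,2]<70)
print(np.percentile(P[k][:,2],[0,1,5]),k.sum())
E
```

```text
[ 412.55372484 -257.88412885   37.92732324] 74.77084638713524 [ 0.15754506  0.15261071 -0.62001841]
[71.86065178 73.37009224 76.3812694 ] 3205
```

View pics/s3.png

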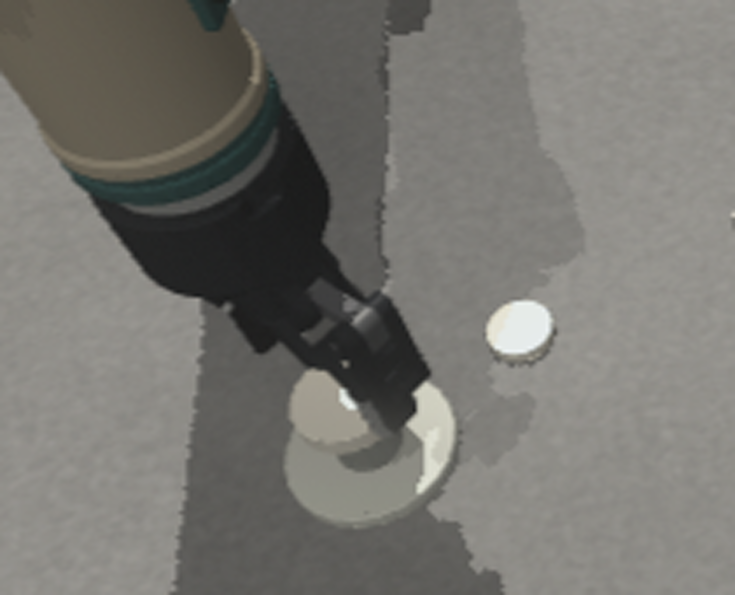

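View pics/w3.png

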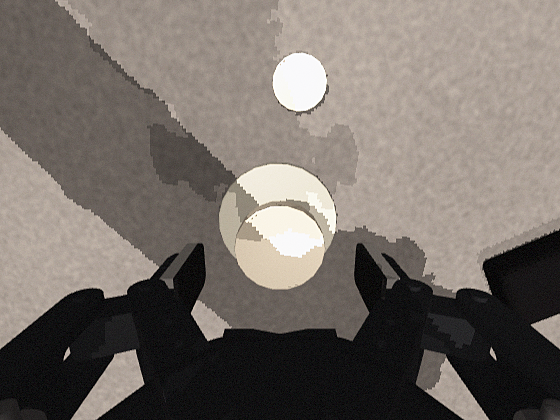

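Run:
```python
from h import *
f=np.load("pics/w3.npz"); d=f["d"]; P=cloud(f,d)
m=((P[...,2]>49)&(P[...,2]<65)&(d>0)).astype(np.uint8); m[:,:225]=0;m[:,335:]=0;m[300:]=0
k=max(cv2.findContours(m,0,1)[0],key=cv2.contourArea)
p=ray(f,k[:,0,:],57)[:,:2].astype(np.float32); print(cv2.minEnclosingCircle(p),cv2.fitEllipse(p),np.median(P[m>0][:,2]))
```

```text
((412.568603515625, -257.2123107910156), 26.228099822998047) ((412.3254089355469, -257.5054016113281), (49.03450012207031, 51.64605712890625), 9.59408187866211) 58.175912979490676
```

>>> step_arm(
  deltas=[
    [[0.88, 0, 0.3, -8, 0, 0, 0], [0.88, 0, 0, -8, 0, 0, 0], [0.88, 0, 0, 0, 0, 0, 0], [0.7, 0, 0, 0, 0, 0, 0], [0.55, 0, 0, 0, 0, 0, 0], [0.45, 0, 0, 0, 0, 0, 0], [0.45, 0, 0, 0, 0, 0, 0], [0.45, 0, 0, 0, 0, 0, 0]],
  ],
)

```text
clock: 3.32
eef_pos: [412.5, -257.7, 22.3]
tool_rot: [3.141, 0.0, 1.721]
force: [-1.1, 0.9, 5.6]
width: 47.2
```

Run:
```python
from side import *
s=ctrl.read_state(); T=s["eef_pos"]; print(T,s["width"],s["force"])
snap("s4",20,150,210,170,3.5); 
c,im,d=snap("w4",0,0,560,420,1,"wrist")
P=cloud(c,d); q=P-T; e=np.array([.9887,.15]); n=np.array([-.15,.9887])
x=q[...,:2]@e; y=q[...,:2]@n
k=(d>0)&(abs(x)<40)&(abs(x)>26.5)&(abs(y)<14)&(q[...,2]>10)&(q[...,2]<70)
print(np.percentile(P[k][:,2],[0,1,5]),k.sum())
```

```text
[ 412.53707369 -257.68273516   22.3410829 ] 47.15502883675968 [-1.09665615  0.89548825  5.5564259 ]
[52.77176314 53.94020375 57.35675004] 1180
```

View pics/s4.png

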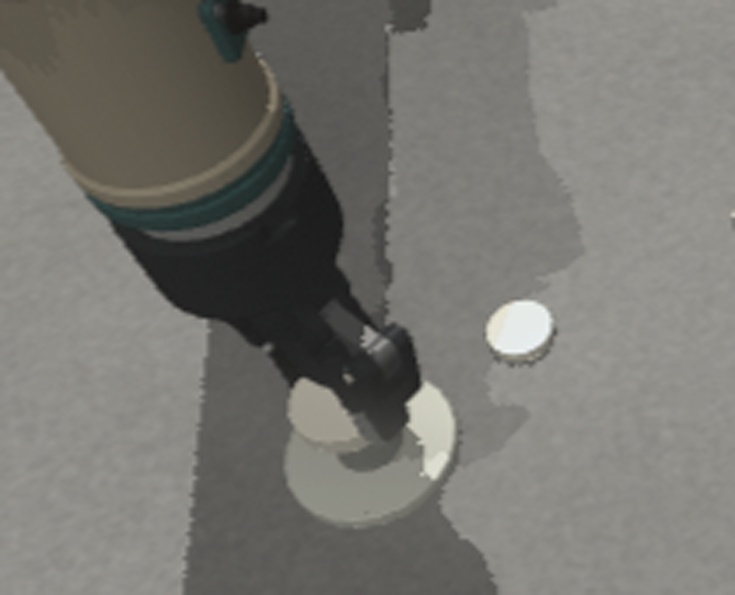

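View pics/w4.png

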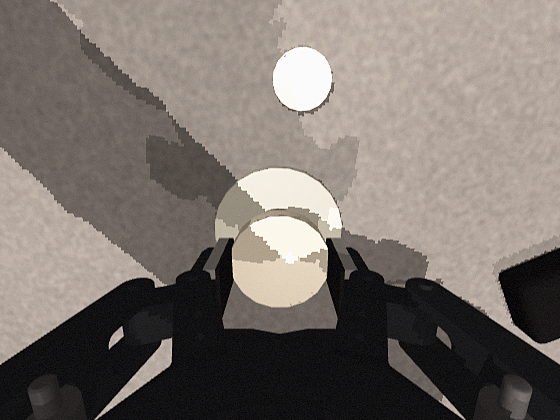

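The disc is gripped, with the width reading 47 mm and the pads on the upper half of the rim. Next I'll lift and check that it holds.

>>> step_arm(
  deltas=[
    [[0.45, 0, 0, 5, 0, 0, 0], [0.45, 0, 0, 10, 0, 0, 0], [0.45, 0, 0, 20, 0, 0, 0], [0.45, 5, 10, 20, 0, 0, 0], [0.45, 10, 30, 15, 0, 0, 0], [0.45, 14, 35, 0, 0, 0, 0], [0.45, 14, 35, 0, 0, 0, 0], [0.45, 14, 35, 0, 0, 0, 0], [0.45, 12, 30, 0, 0, 0, 0], [0.45, 0, 10, 0, 0, 0, 0]],
  ],
)

```text
clock: 4.25
eef_pos: [485.1, -66.4, 93.0]
tool_rot: [3.136, -0.003, 1.728]
force: [-0.2, 0.1, 0.1]
width: 46.9
```

>>> step_arm(
  deltas=[
    [[0.45, 0, 0, 0, 0, 0, 0], [0.45, 0, 0, 0, 0, 0, 0], [0.45, 0, 0, 0, 0, 0, 0]],
  ],
)

```text
clock: 4.5
eef_pos: [480.8, -74.5, 92.0]
tool_rot: [-3.141, 0.001, 1.719]
force: [-0.7, -0.9, -1.1]
width: 47.3
```

Run:
```python
from side import *
s=ctrl.read_state(); T=s["eef_pos"]; print(s["clock"],T,s["tool_rot"],s["width"],s["force"])
snap("w5",0,0,560,420,1,"wrist")
snap("s5",0,100,400,300,2)
```

```text
4.5 [480.79990946 -74.51576117  91.99821028] [-3.14068572e+00  1.00471869e-03  1.71867795e+00] 47.29879237597776 [-0.72370653 -0.85570795 -1.09196874]
```

View pics/w5.png

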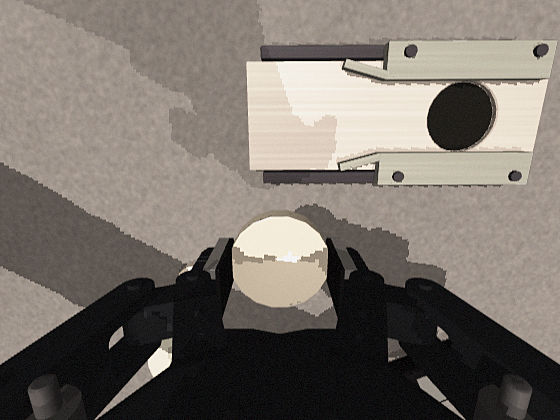

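View pics/s5.png

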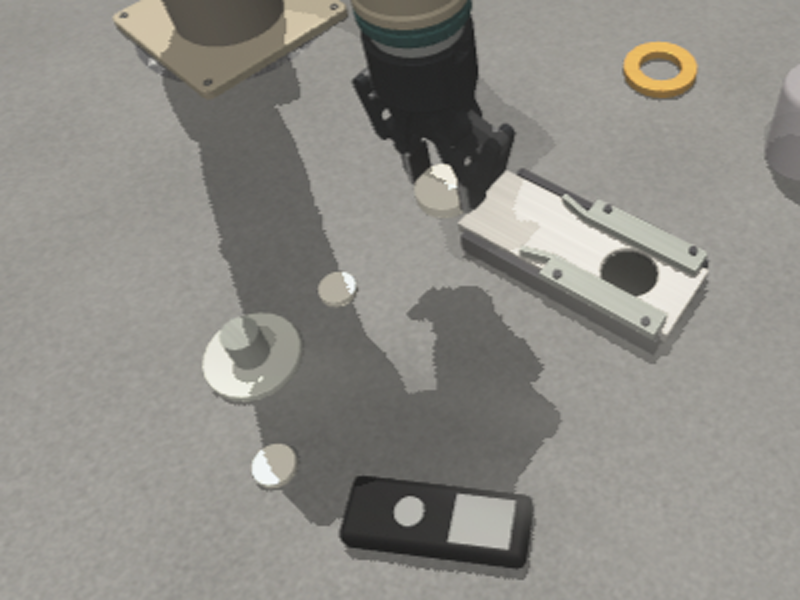

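Run:
```python
from h import *
f=np.load("pics/w5.npz"); d=f["d"]; P=cloud(f,d); z=P[...,2]
T=np.array([480.8,-74.5,92.0])
a=.1505; e=np.array([np.cos(a),np.sin(a)]); n=np.array([-e[1],e[0]]); o=np.array([486.31,-2.47])
s=(P[...,:2]-o)@e; t=(P[...,:2]-o)@n
k=(abs(t)<35)&(s>-30)&(s<25)&(d>0); print("plate z",np.median(z[k]),"pts",k.sum())
A=np.c_[s[k],t[k],np.ones(k.sum())]; print("plate tilt",np.linalg.lstsq(A,z[k],rcond=None)[0])
U=[];L=[]
for s0 in range(62,170,3):
    k=(abs(s-s0)<1.5)&(z>30)&(z<38)&(d>0)
    tu=t[k&(t>10)&(t<60)]; tl=t[k&(t<-10)&(t>-60)]
    if len(tu)>3 and len(tl)>3: U.append((s0,tu.min(),tu.max())); L.append((s0,tl.max(),tl.min()))
U=np.array(U);L=np.array(L)
for q,nm in((U,"U"),(L,"L")):
    for j in(1,2):
        b=np.polyfit(q[:,0],q[:,j],1); print(nm,j,"slope",b[0],"at s=60:",np.polyval(b,60),"med",np.median(q[:,j]),"range",q[:,0].min(),q[:,0].max())
# pocket
g=f["im"].astype(int).sum(2); m=np.zeros(g.shape,np.uint8); m[75:160,415:505]=g[75:160,415:505]<200
m=cv2.morphologyEx(m,cv2.MORPH_OPEN,np.ones((5,5)))
kk=max(cv2.findContours(m,0,1)[0],key=cv2.contourArea)
for zz in (19,24):
    p=ray(f,kk[:,0,:],zz)[:,:2]; el=cv2.fitEllipse(p.astype(np.float32)); c=np.array(el[0]); print("pocket",zz,el,"s,t",(c-o)@e,(c-o)@n)
# plate edges by rays z=24 along columns
for u in range(262,335,8):
    col=g[50:185,u]/3; i=np.where(col>130)[0]+50; p=ray(f,[(u,i.min()),(u,i.max())],24)[:,:2]; print(u,i.min(),i.max(),((p-o)@n).round(1))
# front end
r=[(np.where(g[v,225:300]>480)[0].min()+225,v) for v in range(75,165,15)]; p=ray(f,r,24)[:,:2]; print("end s",((p-o)@e).round(1))
# wings tip
k=(z>29)&(z<38)&(s>10)&(s<60)&(abs(t)<45)&(d>0); print("wing start",np.sort(s[k&(t>0)])[:5],np.sort(s[k&(t<0)])[:5])
# disc in hand
q=P-T; m=((np.hypot(q[...,0],q[...,1])<24)&(z>118)&(z<140)&(d>0)); Q=P[m]; A=np.c_[Q[:,:2]-T[:2],np.ones(len(Q))]
print("disc top",np.median(Q[:,2]),"tilt",np.linalg.lstsq(A,Q[:,2],rcond=None)[0],len(Q))
m=(m*255).astype(np.uint8); kk=max(cv2.findContours(m,0,1)[0],key=cv2.contourArea); print(cv2.minEnclosingCircle(P[...,:2][m>0].astype(np.float32)))
```

```text
plate z 25.193922606447476 pts 6693
plate tilt [2.04460131e-04 2.30533361e-04 2.51885713e+01]
U 1 slope 0.0012603550881552061 at s=60: 26.99086793802625 med 27.0767149815793 range 62.0 167.0
U 2 slope -0.003747302715402535 at s=60: 52.12859432410578 med 51.943312819306385 range 62.0 167.0
L 1 slope 0.0033176144603625332 at s=60: -25.030771799684185 med -24.90026712581914 range 62.0 167.0
L 2 slope 0.0035121804433950548 at s=60: -49.49050322939908 med -49.21083339509109 range 62.0 167.0
pocket 19 ((610.0462646484375, 17.304244995117188), (49.86764144897461, 50.71757507324219), 9.89210033416748) s,t 125.30238099922107 0.9986341678119984
pocket 24 ((607.1485595703125, 16.743600845336914), (48.830142974853516, 49.66239547729492), 9.892417907714844) s,t 122.35337211893587 0.8787875722273654
262 62 183 [ 40.2 -50.9]
270 61 184 [ 40.9 -51.7]
278 61 169 [ 40.9 -39.3]
286 61 184 [ 40.9 -51.7]
294 61 184 [ 40.9 -51.8]
302 61 169 [ 40.8 -39.4]
310 61 184 [ 40.8 -51.8]
318 61 184 [ 40.8 -51.8]
326 61 184 [ 40.8 -51.8]
334 61 169 [ 40.8 -39.5]
end s [-40.9 -41.2 -40.8 -41.2 -40.7 -41.1]
wing start [28.80652822 28.8292228  28.88262451 28.90050763 29.06102305] [28.89430273 29.0601611  29.31221023 29.31912965 29.33368552]
disc top 127.84328952137166 tilt [ 7.45670060e-03 -1.18323672e-02  1.27876606e+02] 6977
((480.8052978515625, -74.49652099609375), 23.998756408691406)
```

>>> step_arm(
  deltas=[
    [[0.45, 0.2, 20, 0, 0, 0, 0], [0.45, 0.2, 24, -10, 0, 0, 0], [0.45, 0, 20, -20, 0, 0, 0], [0.45, 0, 8, -20, 0, 0, 0], [0.45, 0, 0, -16, 0, 0, 0], [0.45, 0, 0, -10, 0, 0, 0], [0.45, 0, 0, -6, 0, 0, 0], [0.45, 0, 0, 0, 0, 0, 0], [0.45, 0, 0, 0, 0, 0, 0], [0.45, 0, 0, 0, 0, 0, 0]],
  ],
)

```text
clock: 5.43
eef_pos: [482.5, -1.4, 10.5]
tool_rot: [3.14, 0.0, 1.719]
force: [0.0, 0.5, -1.9]
width: 47.3
```

Run:
```python
from side import *
s=ctrl.read_state(); T=s["eef_pos"]; print(s["clock"],T,s["tool_rot"],s["width"],s["force"])
c,im,d=snap("w6",0,0,560,420,1,"wrist")
snap("s6",180,150,210,150,3.8)
```

```text
5.4333 [482.54688079  -1.36923057  10.49679873] [3.14028355e+00 2.60297366e-04 1.71942787e+00] 47.283755020171085 [ 0.02845808  0.49768852 -1.85503037]
```

View pics/w6.png

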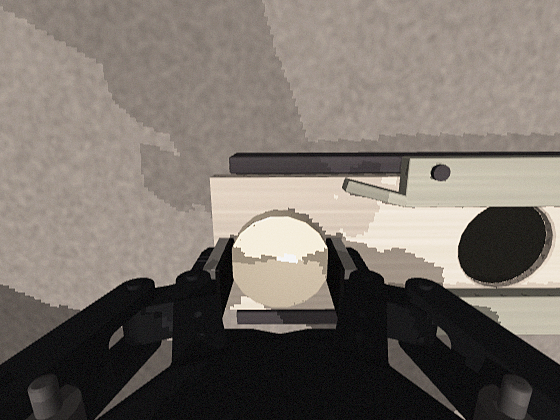

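View pics/s6.png

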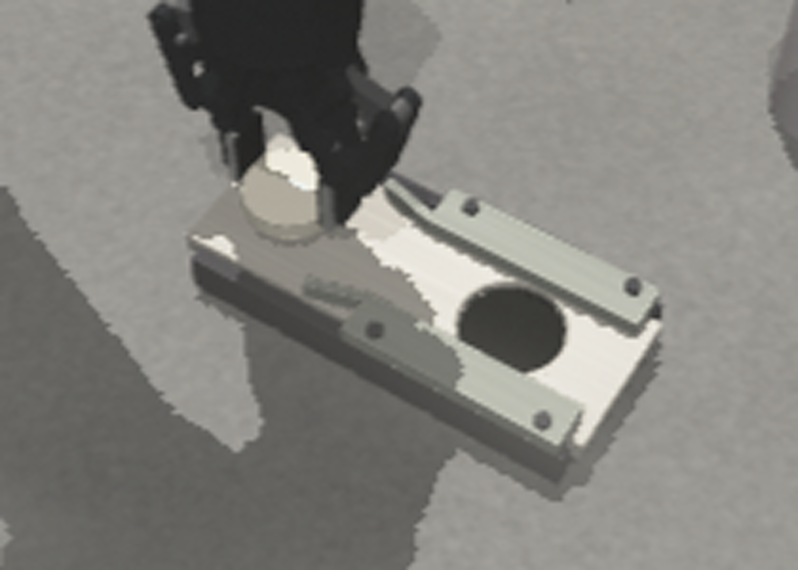

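>>> step_arm(
  deltas=[
    [[0.45, -0.5, -0.6, -4, 0, 0, 0], [0.45, 0, 0, -2.5, 0, 0, 0], [0.45, 0, 0, -1, 0, 0, 0], [0.45, 0, 0, 0, 0, 0, 0], [0.45, 0, 0, 0, 0, 0, 0]],
  ],
)

```text
clock: 5.95
eef_pos: [481.4, -1.2, 2.2]
tool_rot: [-3.141, -0.0, 1.721]
force: [-0.4, 0.2, -0.6]
width: 47.0
```

>>> step_arm(
  deltas=[
    [[0.45, 0, 0, -0.5, 0, 0, 0], [0.45, 0, 0, 0, 0, 0, 0]],
  ],
)

```text
clock: 6.12
eef_pos: [481.5, -1.2, 1.8]
tool_rot: [3.142, -0.0, 1.721]
force: [0.5, 0.0, -1.0]
width: 46.9
```

>>> step_arm(
  deltas=[
    [[0.45, 0, 0, -0.3, 0, 0, 0], [0.45, 0, 0, 0, 0, 0, 0]],
  ],
)

```text
clock: 6.28
eef_pos: [481.5, -1.3, 1.5]
tool_rot: [3.142, -0.0, 1.721]
force: [-0.6, -0.1, -1.3]
width: 47.1
```

>>> step_arm(
  deltas=[
    [[0.45, 0, 0, -0.3, 0, 0, 0], [0.45, 0, 0, 0, 0, 0, 0]],
  ],
)

```text
clock: 6.45
eef_pos: [481.4, -1.3, 1.4]
tool_rot: [3.141, 0.0, 1.721]
force: [-1.5, 0.8, 1.7]
width: 46.8
```

>>> step_arm(
  deltas=[
    [[0.45, 0, 0, -0.3, 0, 0, 0], [0.45, 0, 0, 0, 0, 0, 0]],
  ],
)

```text
clock: 6.62
eef_pos: [481.5, -1.3, 1.4]
tool_rot: [3.141, 0.0, 1.721]
force: [-2.1, 1.0, 5.7]
width: 47.2
```

>>> step_arm(
  deltas=[
    [[0.45, 0, 0, -0.3, 0, 0, 0], [0.45, 0, 0, 0, 0, 0, 0]],
  ],
)

```text
clock: 6.78
eef_pos: [481.5, -1.3, 1.3]
tool_rot: [3.141, 0.0, 1.721]
force: [-2.2, 0.7, 9.0]
width: 47.1
```

Contact came at a TCP height of 1.4 mm, as predicted. I'll ease off slightly and release.

>>> step_arm(
  deltas=[
    [[0.45, 0, 0, 0.4, 0, 0, 0], [0.45, 0, 0, 0, 0, 0, 0], [0.6, 0, 0, 0, 0, 0, 0], [0.66, 0, 0, 0, 0, 0, 0], [0.66, 0, 0, 0, 0, 0, 0], [0.66, 0, 0, 0, 0, 0, 0], [0.66, 0, 0, 0, 0, 0, 0]],
  ],
)

```text
clock: 7.37
eef_pos: [481.4, -1.3, 0.9]
tool_rot: [-3.141, -0.0, 1.721]
force: [-0.4, 0.1, -0.8]
width: 56.6
```

Run:
```python
from side import *
s=ctrl.read_state(); T=s["eef_pos"]; print(s["clock"],T,s["tool_rot"],s["width"],s["force"])
c,im,d=snap("w7",0,0,560,420,1,"wrist")
snap("s7",180,150,210,150,3.8)
P=cloud(c,d); z=P[...,2]; q=P-T
m=((np.hypot(q[...,0],q[...,1])<30)&(z>31)&(z<43)&(d>0)&(im.sum(2)>330)).astype(np.uint8)
m=cv2.morphologyEx(m,cv2.MORPH_OPEN,np.ones((3,3)))
kk=max(cv2.findContours(m,0,1)[0],key=cv2.contourArea); p=ray(c,kk[:,0,:],36)[:,:2].astype(np.float32)
print("disc",cv2.minEnclosingCircle(p),cv2.fitEllipse(p),np.median(z[m>0]))
e=np.array([.9887,.15]); n=np.array([-.15,.9887]); x=q[...,:2]@e; y=q[...,:2]@n
Q=P[m>0]; print(np.linalg.lstsq(np.c_[Q[:,:2]-T[:2],np.ones(len(Q))],Q[:,2],rcond=None)[0])
for sg in(-1,1):
    k=(d>0)&(x*sg<40)&(x*sg>27.5)&(abs(y)<14)&(q[...,2]>20)&(q[...,2]<60)&(im.sum(2)<250); print("tip z",np.percentile(z[k],[0,1,5]),"inner x",np.percentile(x[k]*sg,[0,2]))
```

```text
7.3667 [481.42254916  -1.27961098   0.86778806] [-3.14146583e+00 -7.46892305e-05  1.72073753e+00] 56.644665947324945 [-0.35819252  0.05470917 -0.76885159]
disc ((480.7545166015625, -1.4584110975265503), 25.75726890563965) ((480.8138732910156, -1.950979232788086), (48.7508430480957, 50.286415100097656), 26.790508270263672) 37.21944000224491
[ 5.01200035e-03 -7.29096604e-03  3.71803190e+01]
tip z [24.92624597 30.43374534 32.67576926] inner x [28.15197871 28.47970266]
tip z [24.21371181 30.66779244 33.50917431] inner x [27.50022622 27.51250921]
```

View pics/w7.png

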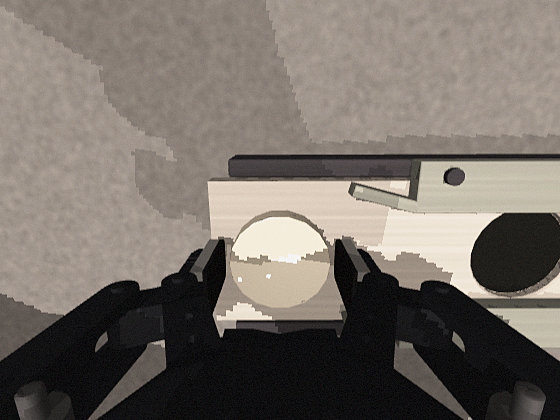

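View pics/s7.png

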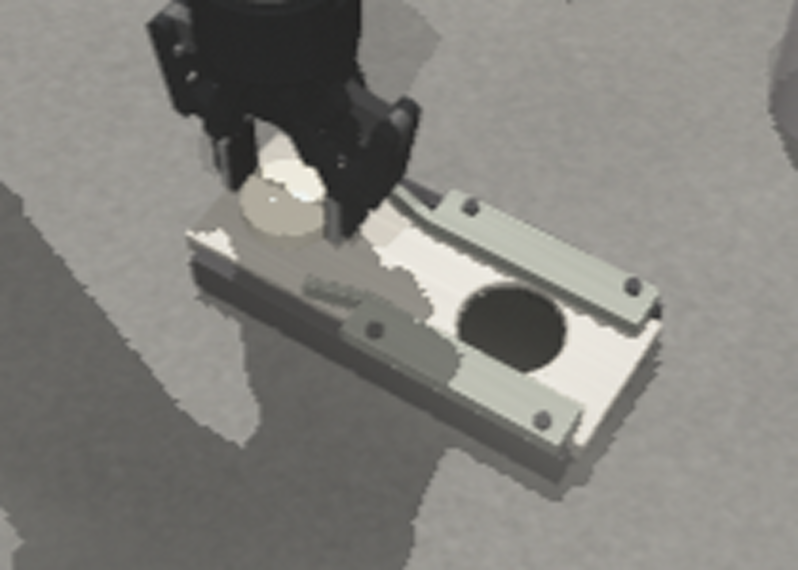

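The disc lies flat on the plate with its top at z = 36, and is released. I'll lower the open cage 1.7 mm, then push slowly.

>>> step_arm(
  deltas=[
    [[0.66, 0, 0, -1, 0, 0, 0], [0.66, 0, -0.4, -0.7, 0, 0, 0], [0.66, 1.5, 0.2, 0, 0, 0, 0], [0.66, 2, 0.3, 0, 0, 0, 0], [0.66, 2.4, 0.3, 0, 0, 0, 0], [0.66, 2.5, 0.35, 0, 0, 0, 0], [0.66, 2.5, 0.35, 0, 0, 0, 0], [0.66, 2.5, 0.35, 0, 0, 0, 0], [0.66, 2.5, 0.35, 0, 0, 0, 0], [0.66, 2.5, 0.35, 0, 0, 0, 0]],
  ],
)

```text
clock: 8.3
eef_pos: [500.1, 0.9, -0.7]
tool_rot: [-3.142, -0.0, 1.721]
force: [-0.1, 0.0, -1.0]
width: 56.4
```

>>> step_arm(
  deltas=[
    [[0.66, 2.5, 0.35, 0, 0, 0, 0], [0.66, 2.5, 0.35, 0, 0, 0, 0], [0.66, 2.5, 0.35, 0, 0, 0, 0], [0.66, 2.5, 0.35, 0, 0, 0, 0], [0.66, 2.5, 0.35, 0, 0, 0, 0], [0.66, 0, 0, 0, 0, 0, 0]],
  ],
)

```text
clock: 8.8
eef_pos: [513.2, 2.8, -0.6]
tool_rot: [3.141, -0.0, 1.721]
force: [-0.1, -0.0, 0.9]
width: 56.7
```

```bash
cat > loc.py <<'E'
from side import *
def loc(name):
    s=ctrl.read_state(); T=s["eef_pos"]; print(s["clock"],T.round(2),s["tool_rot"].round(3),s["width"].round(1),s["force"].round(1))
    c,im,d=snap(name,0,0,560,420,1,"wrist")
    P=cloud(c,d); z=P[...,2]; q=P-T
    e=np.array([np.cos(.1505),np.sin(.1505)]); n=np.array([-e[1],e[0]]); o=np.array([486.16,-1.48])
    x=q[...,:2]@e; y=q[...,:2]@n; print("TCP s,t",((T[:2]-o)@e).round(1),((T[:2]-o)@n).round(2))
    for h,lo,hi in((36,35.8,43),(31,28,36)):
        m=((abs(x)<30)&(abs(y)<22)&(z>lo)&(z<hi)&(d>0)&(im.sum(2)>330)).astype(np.uint8)
        m=cv2.morphologyEx(m,cv2.MORPH_OPEN,np.ones((3,3)))
        cs=cv2.findContours(m,0,1)[0]
        if not cs: continue
        kk=max(cs,key=cv2.contourArea)
        if len(kk)<20: continue
        Q=P[m>0]; p=ray(c,kk[:,0,:],h)[:,:2].astype(np.float32); C=np.array(cv2.minEnclosingCircle(p)[0]); print(h,"disc s,t",((C-o)@e).round(1),((C-o)@n).round(2),"r",cv2.minEnclosingCircle(p)[1],"z",np.median(Q[:,2]),len(Q),np.linalg.lstsq(np.c_[Q[:,:2]-T[:2],np.ones(len(Q))],Q[:,2],rcond=None)[0].round(4))
E
python3 -c "
from loc import *
loc('w8'); snap('s8',180,150,210,150,3.8)"
```

```text
Traceback (most recent call last):
  File "loc.py", line 3, in loc
    s=ctrl.read_state(); T=s["eef_pos"]; print(s["clock"],T.round(2),s["tool_rot"].round(3),s["width"].round(1),s["force"].round(1))
                                                                                            ^^^^^^^^^^^^^^^^
AttributeError: 'float' object has no attribute 'round'
```

```bash
sed -i 's/s\["width"\].round(1)/round(s["width"],1)/' loc.py
python3 -c "
from loc import *
loc('w8'); snap('s8',180,150,210,150,3.8)"
```

```text
8.8 [513.2    2.78  -0.63] [ 3.141 -0.     1.721] 56.7 [-0.1 -0.   0.9]
TCP s,t 27.4 0.16
36 disc s,t 23.6 -0.25 r 24.996339797973633 z 37.23801317952269 6889 [-1.00000e-04 -3.00000e-04  3.72464e+01]
```

View pics/w8.png

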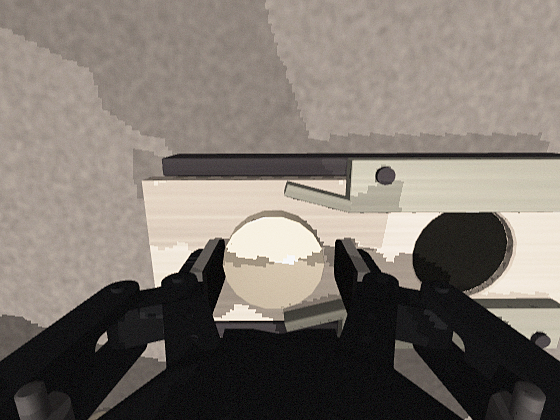

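The disc is at s = 23.6 mm and 0.25 mm off the centre line, pushed by the left finger. Continuing.

>>> step_arm(
  deltas=[
    [[0.66, 1.8, 0.27, 0, 0, 0, 0], [0.66, 2.47, 0.37, 0, 0, 0, 0], [0.66, 2.47, 0.37, 0, 0, 0, 0], [0.66, 2.47, 0.37, 0, 0, 0, 0], [0.66, 2.47, 0.37, 0, 0, 0, 0], [0.66, 2.47, 0.37, 0, 0, 0, 0], [0.66, 2.47, 0.37, 0, 0, 0, 0], [0.66, 2.47, 0.37, 0, 0, 0, 0], [0.66, 2.47, 0.37, 0, 0, 0, 0], [0.66, 2.47, 0.37, 0, 0, 0, 0]],
  ],
)

```text
clock: 9.73
eef_pos: [536.6, 6.2, -0.7]
tool_rot: [-3.142, -0.0, 1.721]
force: [-0.6, -0.9, 0.2]
width: 56.4
```

>>> step_arm(
  deltas=[
    [[0.66, 2.47, 0.37, 0, 0, 0, 0], [0.66, 2.47, 0.37, 0, 0, 0, 0], [0.66, 2.47, 0.37, 0, 0, 0, 0], [0.66, 2.47, 0.37, 0, 0, 0, 0], [0.66, 2.47, 0.37, 0, 0, 0, 0], [0.66, 0, 0, 0, 0, 0, 0]],
  ],
)

```text
clock: 10.23
eef_pos: [549.6, 8.3, -0.6]
tool_rot: [3.14, -0.0, 1.721]
force: [-0.1, 0.0, 0.5]
width: 56.1
```

```bash
python3 -c "
from loc import *
loc('w9')"
```

```text
10.2333 [549.64   8.28  -0.63] [ 3.14  -0.     1.721] 56.1 [-0.1  0.   0.5]
TCP s,t 64.2 0.13
36 disc s,t 60.4 -0.3 r 24.98534393310547 z 37.23281433608694 6893 [-5.00000e-04  2.00000e-04  3.72385e+01]
```

View pics/w9.png

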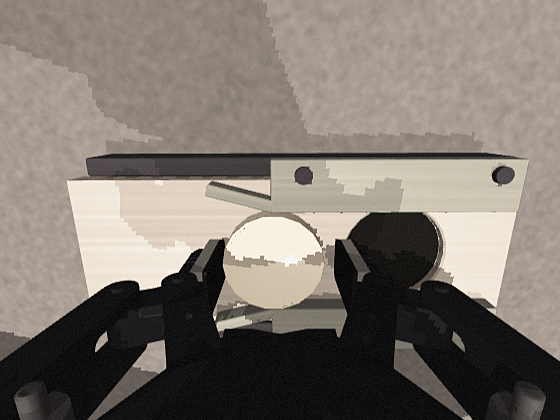

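>>> step_arm(
  deltas=[
    [[0.66, 1.8, 0.27, 0, 0, 0, 0], [0.66, 2.47, 0.37, 0, 0, 0, 0], [0.66, 2.47, 0.37, 0, 0, 0, 0], [0.66, 2.47, 0.37, 0, 0, 0, 0], [0.66, 2.47, 0.37, 0, 0, 0, 0], [0.66, 2.47, 0.37, 0, 0, 0, 0], [0.66, 2.47, 0.37, 0, 0, 0, 0], [0.66, 2.47, 0.37, 0, 0, 0, 0], [0.66, 2.47, 0.37, 0, 0, 0, 0], [0.66, 2.47, 0.37, 0, 0, 0, 0]],
  ],
)

```text
clock: 11.12
eef_pos: [573.0, 11.7, -0.7]
tool_rot: [-3.142, -0.0, 1.721]
force: [-0.8, 0.4, -0.5]
width: 56.3
```

>>> step_arm(
  deltas=[
    [[0.66, 2.47, 0.37, 0, 0, 0, 0], [0.66, 2.47, 0.37, 0, 0, 0, 0], [0.66, 2.47, 0.37, 0, 0, 0, 0], [0.66, 2.47, 0.37, 0, 0, 0, 0], [0.66, 2.47, 0.37, 0, 0, 0, 0], [0.66, 2.47, 0.37, 0, 0, 0, 0], [0.66, 2.47, 0.37, 0, 0, 0, 0], [0.66, 2.47, 0.37, 0, 0, 0, 0], [0.66, 0, 0, 0, 0, 0, 0]],
  ],
)

```text
clock: 11.87
eef_pos: [593.3, 14.8, -0.6]
tool_rot: [3.141, -0.0, 1.721]
force: [0.5, -0.2, -0.2]
width: 56.4
```

```bash
python3 -c "
from loc import *
loc('w10')"
```

```text
11.8667 [593.34  14.81  -0.63] [ 3.141 -0.     1.721] 56.4 [ 0.5 -0.2 -0.2]
TCP s,t 108.4 0.04
36 disc s,t 104.5 -0.29 r 25.067760467529297 z 37.239841574191715 6881 [-2.0000e-04  8.0000e-04  3.7248e+01]
```

View pics/w10.png

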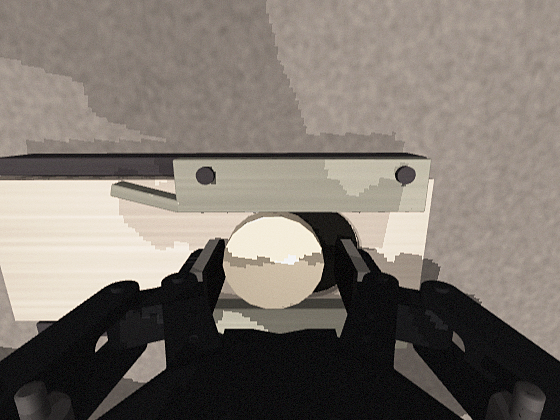

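>>> step_arm(
  deltas=[
    [[0.66, 1.48, 0.22, 0, 0, 0, 0], [0.66, 1.48, 0.22, 0, 0, 0, 0], [0.66, 1.48, 0.22, 0, 0, 0, 0], [0.66, 1.48, 0.22, 0, 0, 0, 0], [0.66, 1.48, 0.22, 0, 0, 0, 0], [0.66, 1.48, 0.22, 0, 0, 0, 0], [0.66, 1.48, 0.22, 0, 0, 0, 0], [0.66, 1.48, 0.22, 0, 0, 0, 0], [0.66, 1.48, 0.22, 0, 0, 0, 0], [0.66, 0, 0, 0, 0, 0, 0]],
  ],
)

```text
clock: 12.75
eef_pos: [606.5, 16.7, -0.6]
tool_rot: [3.141, -0.0, 1.721]
force: [0.2, 0.8, 0.6]
width: 56.1
```

```bash
python3 -c "
from loc import *
loc('w11')"
```

```text
12.75 [606.49  16.74  -0.62] [ 3.141 -0.     1.721] 56.1 [0.2 0.8 0.6]
TCP s,t 121.7 -0.03
36 disc s,t 110.5 -0.75 r 22.306795120239258 z 37.74252218570403 3124 [-1.44500e-01 -2.72000e-02  3.57155e+01]
31 disc s,t 127.8 -1.9 r 22.868850708007812 z 34.08041467176395 2883 [-5.10000e-02 -2.23000e-02  3.44485e+01]
```

The disc's front edge is dipping into the pocket. Continuing in 1 mm rows.

>>> step_arm(
  deltas=[
    [[0.66, 1, 0.15, 0, 0, 0, 0], [0.66, 1, 0.15, 0, 0, 0, 0], [0.66, 1, 0.15, 0, 0, 0, 0], [0.66, 0, 0, 0, 0, 0, 0]],
  ],
)

```text
clock: 13.13
eef_pos: [609.1, 17.1, -0.7]
tool_rot: [3.141, -0.0, 1.721]
force: [-0.1, 0.2, -0.8]
width: 56.7
```

```bash
python3 -c "
from loc import *
loc('w12')"
```

```text
13.1333 [609.1   17.12  -0.68] [ 3.141 -0.     1.721] 56.7 [-0.1  0.2 -0.8]
TCP s,t 124.3 -0.05
36 disc s,t 111.0 -1.58 r 21.000011444091797 z 37.10474466569724 2030 [-9.87000e-02 -3.39000e-02  3.53044e+01]
31 disc s,t 125.2 -1.13 r 23.81252098083496 z 34.048654794869066 3752 [-0.0904 -0.0404 34.5829]
```

View pics/w12.png

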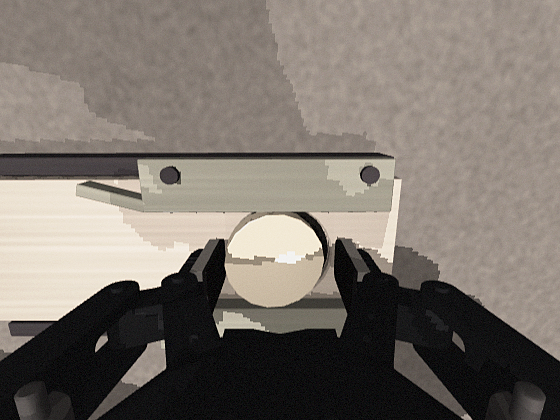

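>>> step_arm(
  deltas=[
    [[0.66, 1, 0.15, 0, 0, 0, 0], [0.66, 1, 0.15, 0, 0, 0, 0], [0.66, 0, 0, 0, 0, 0, 0]],
  ],
)

```text
clock: 13.43
eef_pos: [611.1, 17.4, -0.7]
tool_rot: [3.141, -0.0, 1.721]
force: [0.1, 0.0, -0.2]
width: 56.0
```

```bash
python3 -c "
from loc import *
loc('w13')"
```

```text
13.4333 [611.09  17.43  -0.67] [ 3.141 -0.     1.721] 56.0 [ 0.1  0.  -0.2]
TCP s,t 126.4 -0.04
31 disc s,t 122.4 -0.08 r 25.205595016479492 z 32.22862399044459 6552 [ 5.00000e-04 -8.00000e-04  3.22308e+01]
```

The disc has dropped in: its top is at z = 31.0 after removing the 1.2 mm depth bias, and it is flat. I'll open and withdraw.

>>> step_arm(
  deltas=[
    [[0.8, -0.5, 0, 0, 0, 0, 0], [0.95, 0, 0, 0, 0, 0, 0], [0.95, 0, 0, 0, 0, 0, 0], [0.95, 0, 0, 5, 0, 0, 0], [0.95, 0, 0, 15, 0, 0, 0], [0.95, 0, 0, 25, 0, 0, 0], [0.95, 0, 0, 30, 0, 0, 0], [0.95, 0, -30, 20, 0, 0, 0], [0.95, 0, -35, 0, 0, 0, 0], [0.95, 0, -20, 0, 0, 0, 0]],
  ],
)

```text
clock: 14.32
eef_pos: [611.5, -72.0, 96.6]
tool_rot: [3.138, 0.004, 1.719]
force: [-0.6, -1.1, -0.9]
width: 81.2
```

>>> step_arm(
  deltas=[
    [[0.95, 0, 0, 0, 0, 0, 0], [0.95, 0, 0, 0, 0, 0, 0], [0.95, 0, 0, 0, 0, 0, 0]],
  ],
)

```text
clock: 14.57
eef_pos: [610.3, -66.6, 94.5]
tool_rot: [3.141, -0.001, 1.721]
force: [-0.0, 0.2, 0.7]
width: 81.3
```

Run:
```python
from side import *
s=ctrl.read_state(); print(s["clock"],s["eef_pos"],s["force"],s["width"])
c,im,d=snap("w14",0,0,560,420,1,"wrist"); snap("s14",0,0,560,420,1.4)
P=cloud(c,d); e=np.array([np.cos(.1505),np.sin(.1505)]); n=np.array([-e[1],e[0]]); o=np.array([486.16,-1.48])
x=(P[...,:2]-o)@e; y=(P[...,:2]-o)@n; z=P[...,2]
pl=(x>-30)&(x<80)&(abs(y)<20)&(d>0); print("plate",np.median(z[pl]),pl.sum())
m=((np.hypot(x-122.5,y)<30)&(abs(y)<25.5)&(z>28.5)&(d>0)).astype(np.uint8)
m=cv2.morphologyEx(m,cv2.MORPH_OPEN,np.ones((3,3))); kk=max(cv2.findContours(m,0,1)[0],key=cv2.contourArea)
p=ray(c,kk[:,0,:],31)[:,:2].astype(np.float32); C,r=cv2.minEnclosingCircle(p); C=np.array(C)
Q=P[m>0]; print("disc",C,r,(C-o)@e-75,(C-o)@n,np.median(Q[:,2]),np.linalg.lstsq(np.c_[Q[:,:2]-C,np.ones(len(Q))],Q[:,2],rcond=None)[0])
```

```text
14.5667 [610.3321618  -66.60427678  94.50016707] [-0.01853284  0.18460807  0.72800649] 81.31173604463791
plate 25.206481275599163 7825
disc [607.29785156  16.96960258] 24.931203842163086 47.5347328161934 0.07855177190232972 32.16707840815918 [-3.09856907e-04 -1.42871434e-03  3.21744109e+01]
```

View pics/w14.png

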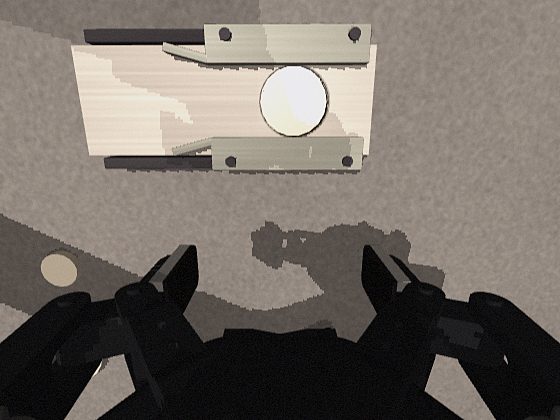

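View pics/s14.png

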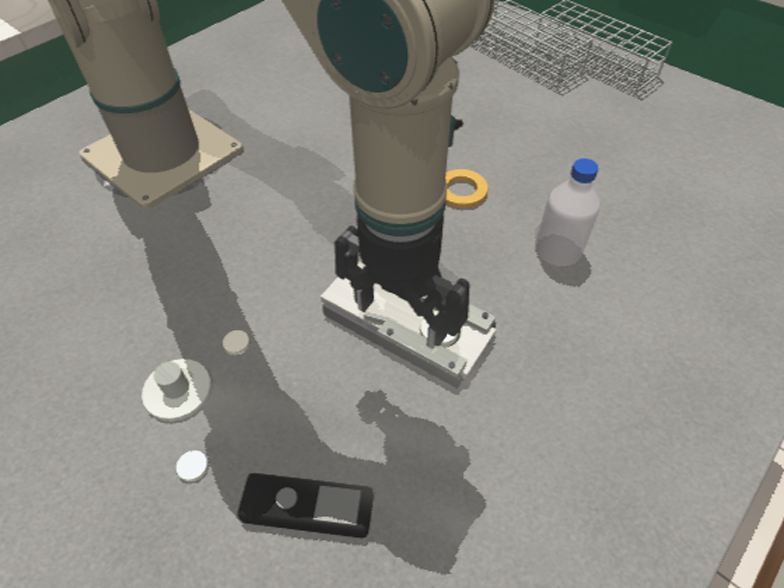

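The disc sits at about (293,101) in the wrist view, centred between the guides. Its top is 7.0 mm above the plate and it is flat. The gripper is clear, and the ring, bottle and meter look unmoved, so I'm handing in.

```bash
python3 -c "
from cell import ctrl
print(ctrl.finish_job())"
```

```text
the job is handed in; nothing more can be done
None
```

The white disc is in the pocket, flat and released, and I handed the job in after about 14.6 s of robot time; no verdict is reported.

**What I did:** I gripped the largest disc across its rim and laid it flat on the plate's open end. I then opened the fingers to a loose cage and pushed the disc between the guides at 30 mm/s or less. It dropped into the pocket, and I opened the gripper and withdrew.

**Last checks, by wrist depth:**
- **Seating:** the top of the disc stands 7.0 mm above the plate, tilt is under 0.002 rad, and it is 0.1 mm off the centre line at bed x of about +47.5 mm.
- **Forces:** the wrist read at most 9 N at the ends of the moves, while the disc was being laid down. It read about 1 N or less while sliding.
- **Other objects:** the ring, bottle and meter look unmoved in the scene view. I checked this only by eye.

**What disagreed:**
- **Finger overhang:** `ctrl.finger_overhang` gives the fingertips 8 mm ahead of the TCP. The wrist and scene cameras both showed them about 28 to 34 mm behind it, varying with the opening. I went by the cameras, and contact with the plate came at the height I predicted from them.
- **Camera calibration:** the top and wrist cameras differed by 1 to 2 mm, and wrist depth read about 1.2 mm high. I worked in the wrist frame and corrected for the depth.
- **Grip width:** the gripper read 47 mm on the 50 mm disc, while the images measured it at 50 mm.

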